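# Sift small bearing balls out through the right cap slot

## Robot

A 6-joint arm with a two-finger parallel gripper is mounted at the origin on the work surface. World frame = base frame: x ahead of the robot, y to its left, z up, the work surface at z = 0. Lengths are in m, angles in rad, forces in N, time in s.
With the tool pointing down it reaches from about 0.35 to 0.775 m from the base axis. Payload 7.3 kg.
Tool frame: the origin (TCP) lies between the finger pads; the fingertips stand 14 mm ahead of it and the grasp point (between the pads) lies 5 mm behind it; z points along the fingers, y is the direction in which the jaws open and shut (so a half turn about z gives the same grasp; the last joint's range is limited). The gripper opens to 92 mm and grips with 3 to 60 N. Pads are 19 mm wide; open, the fingers measure 130 mm over their backs; the gripper's body (75 mm by 190 mm) begins 47 mm behind the grasp point.
Start: joints at [-1.483, 0.342, 1.524, -0, 1.275, -0.146], TCP at [0.122, -0.511, 0.241] pointing down, gripper open.
Joint ranges: [-2.53, 2.53], [-0.77, 2.02], [0.04, 2.7], [-1, 4.14], [0.28, 2.66], [-3.11, 3.11]. Speed limits (rad/s): [2.57, 2.57, 3.14, 3.14, 3.14, 3.14].

## Interface

Orientations are given as [roll, pitch, yaw] about the fixed x, y, z axes, in that order (R = Rz(yaw) Ry(pitch) Rx(roll)).
In Python, from cell import robot gives the robot as it stands.
- The arm moves only by the shell command python3 -m creep 'ROWS' [FORCE]. ROWS is JSON, a list that holds one entry, the list of rows, each a list of 7 numbers: the shift along the tool's x, y, z in cm, then the turn, a rotation vector about the tool's x, y, z in degrees, then the gripper command: -1 is shut, 1 is fully open, values between are in proportion. In form: [[[tx, ty, tz, wx, wy, wz, gripper], ...]]. A call has 1 to 8 rows; each row is the pose to reach, as a shift and turn from the pose measured when the call began, along the tool's axes at that moment; what a row does not reach only later rows make up. A row lasts 1/10 s, in which the tool goes at most 50 mm and 8.59 degrees, less where a joint would pass 70% of its speed; a pose out of reach is approached as far as the arm can. A call with a gripper value outside its range is refused whole. The fingers move at their own pace and stop on an object; FORCE is the grip in N (left out, the last holds). Time passes only in rows, so rows that repeat a pose let the fingers close. It gives the time, the measured TCP pose, the force and the opening at its end, in the units of the state.
- robot.observe(): the state, without advancing time (a new reading comes with each control period).
- robot.read_camera(name): name is "scene" or "top" or "wrist"; returns the picture (400x640x3 uint8, red, green, blue); there is no depth.
- robot.camera_params(name): a dict with "camera_matrix" (3x3 intrinsics, pixels), "R" (3x3) and "t" (3): a world point X has camera coordinates R X + t. Camera axes: x right, y down, z forward; pixel columns grow to the right and rows downward; lengths in m; the calibration is good to about 2 mm. A picture is of the moment at which its call begins: read the wrist's pose just before it. camera_params takes no time and is no camera call; for the wrist camera it gives the pose at the moment of the call.
- robot.hand_in(): hands the job in, once; it reports no verdict.
Trained networks look in the newest picture that a camera, given by its name, has taken for a name from the list of things; names that differ only in an ending like _2 or _b are one class to them, and where a whole thing is asked for, a point or a joint stands for the part that bears it (a point fixed in the world has none). Each returns a list of dicts, best first, with "score" (0 to 1); they miss things now and then, are a little off and sometimes report something else, mostly with a low value. They report only what shows in the picture. A call takes as long as a camera call. They do not tell look-alikes from the thing itself.
- robot.look_for(camera, label): "centre" ([x, y, z] in m, in the coordinates of the camera as it stood for that picture, good to about 4 mm: the middle of the surface that is visible of it).
- robot.masks_of(camera, label): "mask" (400x640 bool, what is visible of it).
The state is a dict: "time": time; "qpos": joint angles; "qvel": joint speeds; "joint_efforts": joint torques, N m; "tool_pos": TCP position; "tool_rot": TCP orientation; "contact_force": force on the tool from outside, world axes, zero at the start; "torque": the same for the moment, N m; "opening": finger opening in m.
Only numpy, scipy, OpenCV 4.12 (cv2) and the standard library are available. Lean on these libraries where they do the work, as an engineer would, in place of code of your own. Each camera call takes 0.05 s, during which the arm holds its last target.

## Task

Turn the yellow cap of the tipping sifter so that its middle-width slot (not the narrow one, not the wide one) is lined up with the red pointer on the drum's pouring side. Then swing the red-sleeved crank over as far as it goes, so that the drum tips and the two small balls fall into the blue tray while the big ball stays in the drum, and leave the drum tipped over.

Things in the scene. Friction and masses are not known exactly. Their poses are not given: they have to be found in the camera images.
- sifter: Grey bench sifter, bolted down. Origin on the bench below the axle's middle; the axle is 150 mm up. x: pouring direction; y: along the axle; the crank is on the -y side; z up. Base 320 x 190 mm; cheeks at y = +-76 mm, 170 mm high, carry a steel drum; red pointer on the drum's +x side; fixed blue tray under it 250 x 136 mm, centre x = 35 mm, rim 57 mm up.
- cap (a joint): Turn of the yellow cap (disc 116 mm, 5 mm thick, on the upright drum's top) about the drum's axis, rad, positive counter-clockwise from above, -2.2 to 2.2. Three curved slots, 108 degrees long each, lie near its edge. Centred on the red pointer: the 20 mm wide slot at 0, the 8 mm slot at 2.09, the 34 mm slot at -2.09. Light friction (0.06 Nm); stays where left.
- cap_grip (a point): Point to grip the cap: on its axis, inside the black bar grip (50 mm long, 16 wide, top 36 mm above the cap's upper face); the point is 25 mm above the cap's upper face, 200 mm above the bench at first. Its x axis runs along the bar, to the end with a white tick, which points at the 20 mm slot; z out of the cap.
- drum (a joint): Tip angle of the steel drum (112 mm across, 40 mm high) about the axle, rad: 0 upright with the cap on top, as at the start; grows as it tips over the sifter's +x side; stop at 2.69 (154 degrees). Tipped short of the stop, a ball may hang inside. Stays where left (friction 0.25 Nm, 3 to 4 N at the crank).
- crank_grip (a point): Point to grip or push the crank's red sleeve (18 mm diameter, 62 mm long, parallel to the axle), 135 mm from the sifter's middle towards -y, 80 mm from the axle. At tip angle t it is at x = -80 cos(a), z = 150 + 80 sin(a) mm in the sifter's frame, a = 13 degrees + t: it starts behind, low, and goes over the top to the tray side. The sleeve may turn between the fingers.
- small_a_center (a point): Centre of the first small bright ball, 16 mm across, polished steel, loose inside the drum at the start.
- small_b_center (a point): Centre of the second small bright ball, 16 mm across, polished steel, loose inside the drum at the start.
- big_center (a point): Centre of the big copper-coloured ball, 28 mm across, inside the drum; only the 34 mm slot would let it out.
Things that resemble listed ones, but are neither listed nor needed, are in the scene too. Of the things shaped like the part that bears big_center, the copper one is meant.

How it is judged:
By the outcome, as a careful person would: the job done as asked, in the order asked, and still so for the second after the job is handed in, with the robot touching nothing.
It also fails if it takes over 48 s, if anything falls off the work surface, if the arm or the gripper's body presses on something with over 40 N, if the wrist force passes 120 N, or if a joint passes its speed limit or range.

## Working session

There is one attempt and no reset: what is moved stays moved. The work goes in short steps, Python scripts to look and compute and a shell command to move; the robot and the scene stay as the last step left them, time stands still between calls to the robot, and variables do not carry over. Pictures are saved under pics/ and viewed, and the job is handed in when it is done.

```bash
ls; mkdir -p pics
python3 - <<'E'
from cell import robot
import cv2
for n in("scene","top","wrist"):
    im=robot.read_camera(n); cv2.imwrite(f"pics/{n}0.png",im[:,:,::-1])
s=robot.observe(); print(s['time'],s['tool_pos'],s['tool_rot'],s['opening'])
for n in("scene","top","wrist"):
    for l in ("sifter","cap_grip","crank_grip","cap"):
        r=robot.look_for(n,l); p=robot.camera_params(n)
        for d in r[:2]:
            import numpy as np
            print(n,l,round(d['score'],2),(np.array(p['R']).T@(np.array(d['centre'])-p['t'])).round(4))
print(robot.observe()['time'])
E
```

```text
pics
0.15 [ 0.12161911 -0.5104228   0.24022321] [-3.14047225e+00 -1.63902746e-04  2.33785215e-01] 0.0921202267809878
scene sifter 0.61 [ 0.6294 -0.014   0.0182]
scene cap_grip 0.86 [ 0.5902 -0.0264  0.1728]
scene crank_grip 0.61 [ 0.5815 -0.027   0.1741]
scene cap 0.85 [ 0.589  -0.0289  0.1763]
top sifter 0.69 [ 0.5966 -0.0325  0.0111]
top cap_grip 0.58 [ 0.5808 -0.0419  0.1713]
top crank_grip 0.62 [ 0.5683 -0.0396  0.173 ]
top cap 0.86 [ 0.5796 -0.0461  0.178 ]
0.75
```

View pics/scene0.png

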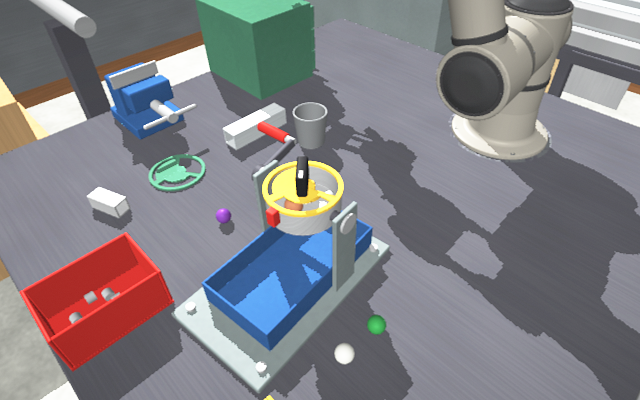

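View pics/top0.png

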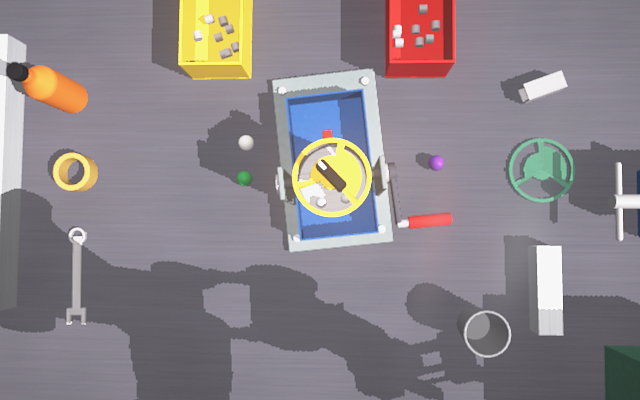

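Run:
```python
from cell import robot
import numpy as np
for n in("scene","top","wrist"):
    p=robot.camera_params(n); R=np.array(p['R']);print(n,np.array(p['camera_matrix']).round(1).tolist(),R.round(3).tolist(),(-R.T@p['t']).round(3))
```

```text
scene [[437.5, 0.0, 325.0], [0.0, 437.5, 192.8], [0.0, 0.0, 1.0]] [[-0.713, 0.701, -0.014], [0.482, 0.476, -0.735], [-0.509, -0.531, -0.678]] [0.88  0.326 0.592]
top [[464.9, 0.0, 323.1], [0.0, 464.9, 205.0], [0.0, 0.0, 1.0]] [[0.009, -0.999, -0.048], [-0.999, -0.007, -0.046], [0.045, 0.048, -0.998]] [ 0.504 -0.054  0.852]
wrist [[306.5, 0.0, 321.6], [0.0, 306.5, 196.8], [0.0, 0.0, 1.0]] [[0.232, -0.973, -0.001], [-0.943, -0.225, 0.247], [-0.241, -0.057, -0.969]] [ 0.187 -0.494  0.384]
```

The scene picture shows the sifter with its red pointer at (273,217) and red crank at (275,132). The top picture shows the cap at (332,177), pointer at (327,134) and crank sleeve at (428,220), so the pouring side faces world +x. I'll zoom in for measuring.

Run:
```python
import cv2
a=cv2.imread('pics/top0.png')[60:260,260:470]; cv2.imwrite('pics/t1.png',cv2.resize(a,None,fx=3.8,fy=2.95,interpolation=cv2.INTER_CUBIC) if 0 else cv2.resize(a,None,fx=3,fy=3,interpolation=cv2.INTER_CUBIC))
a=cv2.imread('pics/scene0.png')[110:250,220:380]; cv2.imwrite('pics/s1.png',cv2.resize(a,None,fx=4,fy=4,interpolation=cv2.INTER_CUBIC))
```

```text
(no output)
```

View pics/t1.png

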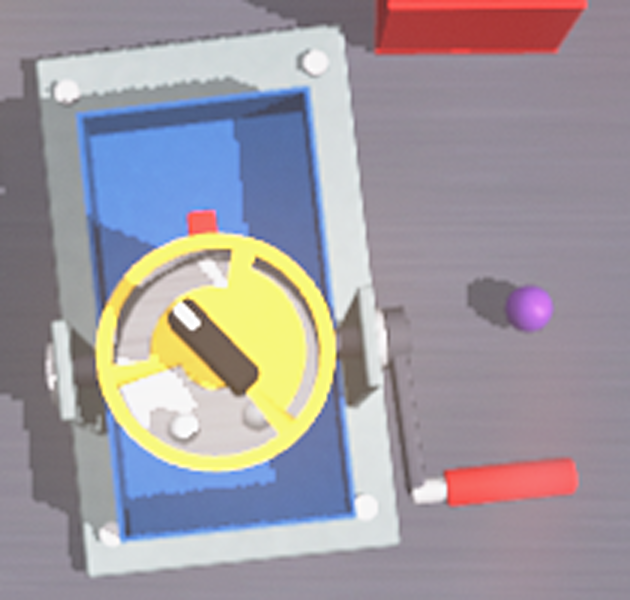

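View pics/s1.png

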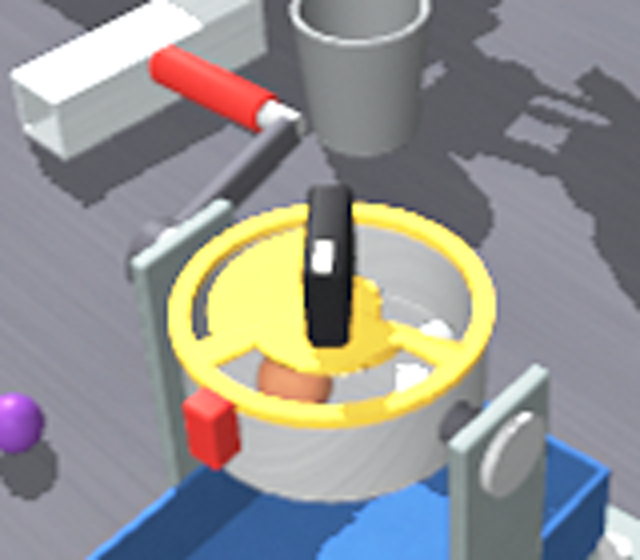

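```bash
cat > h.py <<'E'
from cell import robot
import numpy as np, cv2
from scipy.spatial.transform import Rotation as Rot
def P(n):
    p=robot.camera_params(n); return np.array(p['camera_matrix'])@np.c_[np.array(p['R']),np.array(p['t'])]
def tri(a,b,na='top',nb='scene'):
    X=cv2.triangulatePoints(P(na),P(nb),np.array(a,float).reshape(2,1),np.array(b,float).reshape(2,1))[:,0]; return X[:3]/X[3]
def ray(n,uv,z):
    p=robot.camera_params(n);R=np.array(p['R']);c=-R.T@np.array(p['t'])
    d=R.T@np.linalg.inv(np.array(p['camera_matrix']))@np.array([uv[0],uv[1],1.]); return c+d*(z-c[2])/d[2]
def proj(n,X):
    q=P(n)@np.r_[X,1]; return q[:2]/q[2]
E
python3 - <<'E'
from h import *
T=lambda u,v:(u/3+260-1/3,v/3+60-1/3); S=lambda u,v:(u/4+220-.4,v/4+110-.4)
for k,a,b in [('sl out',T(575,476),S(163,66)),('sl in',T(448,487),S(268,107)),('tick',T(187,316),S(322,256)),('pointer topctr',T(202,222),S(212,405)),
  ('baseFL',T(38,60),(262,387))]:
    print(k,tri(a,b).round(4))
print('cap c top',ray('top',T(216,352),.175),'ring scene',ray('scene',S(332,314),.175))
print('bar ends', ray('top',T(178,308),.211),ray('top',T(250,385),.211))
print('base edges',[ray('top',T(*q),.01).round(3) for q in((38,60),(342,27),(90,575),(398,541))])
E
```

```text
sl out [ 0.5176 -0.2086  0.1649]
sl in [ 0.5113 -0.1463  0.1711]
tick [ 0.5896 -0.0217  0.2113]
pointer topctr [ 0.6402 -0.0259  0.1733]
baseFL [0.7704 0.0831 0.0152]
cap c top [ 0.57577757 -0.03321158  0.175     ] ring scene [ 0.58208257 -0.02980025  0.175     ]
bar ends [ 0.59232231 -0.01653338  0.211     ] [ 0.556775   -0.05008317  0.211     ]
base edges [array([0.773, 0.083, 0.01 ]), array([ 0.793, -0.103,  0.01 ]), array([0.458, 0.047, 0.01 ]), array([ 0.48 , -0.138,  0.01 ])]
```

```bash
cat >> h.py <<'E'
def goto(pos,rpy):
    s=robot.observe(); R=Rot.from_euler('xyz',s['tool_rot']); 
    d=R.inv().apply(np.array(pos)-s['tool_pos'])*100; w=(R.inv()*Rot.from_euler('xyz',rpy)).as_rotvec(degrees=True)
    print('t',round(s['time'],2),'rows',d.round(2),w.round(2),'open',round(s['opening'],4),'F',np.round(s['contact_force'],1))
E
python3 - <<'E'
from h import *
goto([.577,-.033,.275],[np.pi,0,np.radians(43)])
E
```

```text
t 0.75 rows [ 55.36 -35.92  -3.43] [ 1.000e-02  0.000e+00 -2.961e+01] open 0.0923 F [ 0.1 -0.2  0.3]
```

```bash
python3 -m creep '[[[0,0,-3.5,0,0,0,1],[55.4,-35.9,-3.5,0,0,-29.6,1],[55.4,-35.9,-3.5,0,0,-29.6,1],[55.4,-35.9,-3.5,0,0,-29.6,1],[55.4,-35.9,-3.5,0,0,-29.6,1],[55.4,-35.9,-3.5,0,0,-29.6,1],[55.4,-35.9,-3.5,0,0,-29.6,1],[55.4,-35.9,-3.5,0,0,-29.6,1]]]' 40; python3 -c "
from h import *
goto([.577,-.033,.275],[np.pi,0,np.radians(43)])"
```

```text
time: 1.55
tool_pos: [0.3644, -0.2559, 0.276]
tool_rot: [3.141, 0.0, 0.75]
contact_force: [-0.6, -0.5, -0.5]
opening: 0.0916
t 1.55 rows [30.75 -1.81  0.1 ] [ 0.06  0.   -0.02] open 0.0916 F [-0.6 -0.5 -0.5]
```

```bash
python3 -m creep '[[[30.7,-1.8,0,0,0,0,1],[30.7,-1.8,0,0,0,0,1],[30.7,-1.8,0,0,0,0,1],[30.7,-1.8,0,0,0,0,1],[30.7,-1.8,0,0,0,0,1],[30.7,-1.8,0,0,0,0,1],[30.7,-1.8,0,0,0,0,1],[30.7,-1.8,0,0,0,0,1]]]'; python3 -c "
from h import *
s=robot.observe();print(s['tool_pos'],s['tool_rot'])
im=robot.read_camera('wrist');cv2.imwrite('pics/w1.png',im[:,:,::-1])
for l in ('cap_grip','cap'):
  for d in robot.look_for('wrist',l)[:2]:
    p=robot.camera_params('wrist');print(l,d['score'],np.array(p['R']).T@(np.array(d['centre'])-p['t']))
print('cap grip predicted px',proj('wrist',[.577,-.033,.211]), proj('wrist',[.577,-.033,.175]))
"
```

```text
time: 2.35
tool_pos: [0.5773, -0.032, 0.2753]
tool_rot: [3.141, 0.001, 0.753]
contact_force: [0.7, 0.3, -0.1]
opening: 0.0918
[ 0.57726044 -0.03200847  0.27530218] [3.14125789e+00 6.61352044e-04 7.53065134e-01]
cap_grip 0.83 [ 0.58517993 -0.0349673   0.17056175]
cap 0.56 [ 0.58585202 -0.03278863  0.16917862]
cap grip predicted px [321.05479259 214.58715497] [321.11324232 201.3180394 ]
```

View pics/w1.png

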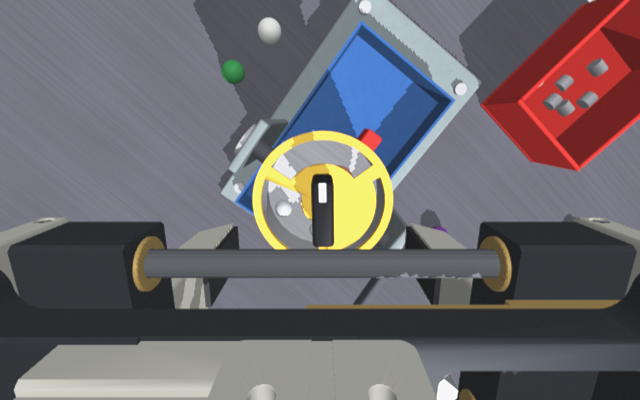

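```bash
python3 -c "
from h import *
c=np.array([.577,-.033,.211]);u=np.array([np.cos(.753),np.sin(.753),0])
for k in(.025,-.025): print(proj('wrist',c+k*u))
a=cv2.imread('pics/w1.png')[120:260,240:400];cv2.imwrite('pics/w1z.png',cv2.resize(a,None,fx=4,fy=4,interpolation=cv2.INTER_CUBIC))
goto([.577,-.033,.196],[np.pi,0,.753])
"
```

```text
[320.89476767 180.05884664]
[321.20597692 247.20794406]
t 2.5 rows [ 0.19 -0.04  8.  ] [ 0.05  0.04 -0.23] open 0.0917 F [0.3 0.6 0. ]
```

View pics/w1z.png

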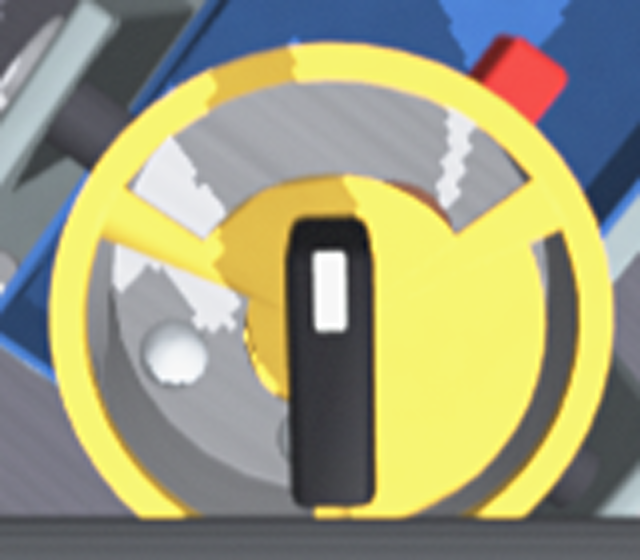

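The bar sits where I predicted it, with the tick end up and the pointer up-right at (370,140). The 20 mm slot faces the tick. I'll descend and grip.

```bash
python3 -m creep '[[[0.2,0,4,0,0,0,0],[0.2,0,7.9,0,0,0,0],[0.2,0,7.9,0,0,0,0],[0.2,0,7.9,0,0,0,-1],[0.2,0,7.9,0,0,0,-1],[0.2,0,7.9,0,0,0,-1],[0.2,0,7.9,0,0,0,-1],[0.2,0,7.9,0,0,0,-1]]]' 30; python3 -c "
from h import *
goto([.577,-.033,.196],[np.pi,0,.107])"
```

```text
time: 3.3
tool_pos: [0.5777, -0.0332, 0.1979]
tool_rot: [3.14, -0.0, 0.749]
contact_force: [-0.8, -0.9, 0.6]
opening: 0.0325
t 3.3 rows [-0.03 -0.06  0.19] [ 0.11 -0.04 36.79] open 0.0325 F [-0.8 -0.9  0.6]
```

```bash
python3 -m creep '[[[0,0,0.1,0,0,0,-1],[0,0,0.1,0,0,0,-1],[0,0,0.1,0,0,0,-1],[0,0,0.1,0,0,0,-1]]]'; python3 -c "
from h import *
goto([.577,-.033,.196],[np.pi,0,.107])"
```

```text
time: 3.7
tool_pos: [0.5774, -0.0328, 0.197]
tool_rot: [3.141, -0.0, 0.749]
contact_force: [-2.6, 2.6, 1.9]
opening: 0.0156
t 3.7 rows [-0.05 -0.01  0.1 ] [ 5.00e-02 -3.00e-02  3.68e+01] open 0.0156 F [-2.6  2.6  1.9]
```

```bash
python3 -m creep '[[[0,0,0,0,0,8,-1],[0,0,0,0,0,16,-1],[0,0,0,0,0,24,-1],[0,0,0,0,0,32,-1],[0,0,0,0,0,36.8,-1],[0,0,0,0,0,36.8,-1],[0,0,0,0,0,36.8,-1],[0,0,0,0,0,36.8,-1]]]'; python3 -c "
from h import *
im=robot.read_camera('wrist');cv2.imwrite('pics/w2.png',im[:,:,::-1])
im=robot.read_camera('top');cv2.imwrite('pics/top2.png',im[:,:,::-1])
goto([.577,-.033,.196],[np.pi,0,.107])"
```

```text
time: 4.5
tool_pos: [0.5775, -0.0329, 0.197]
tool_rot: [3.141, -0.001, 0.109]
contact_force: [-0.1, 0.2, 1.5]
opening: 0.0156
t 4.6 rows [-0.05  0.01  0.1 ] [ 0.06 -0.05  0.06] open 0.0159 F [-0.4  0.4  2.1]
```

View pics/w2.png

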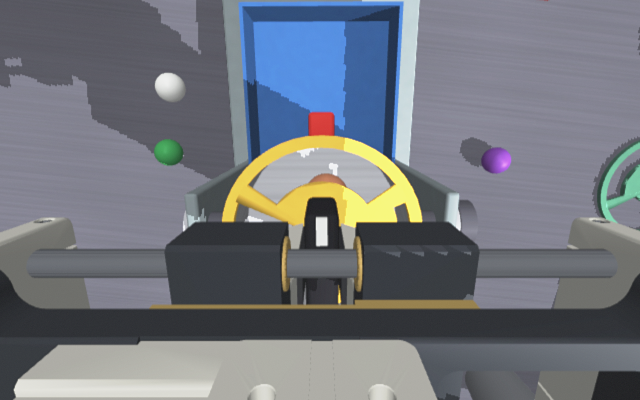

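The wrist view shows the pointer at column 321 and the slot's end spokes symmetric at about 240 and 403, so the cap is aligned. Next I release and lift.

```bash
python3 -m creep '[[[0,0,0,0,0,0,1],[0,0,0,0,0,0,1],[0,0,0,0,0,0,1],[0,0,0,0,0,0,1],[0,0,-4,0,0,0,1],[0,0,-8,0,0,0,1],[0,0,-8,0,0,0,1]]]' ; python3 -c "
from h import *
im=robot.read_camera('wrist');cv2.imwrite('pics/w3.png',im[:,:,::-1])
im=robot.read_camera('top');cv2.imwrite('pics/top3.png',im[:,:,::-1])
goto([.514,-.177,.262],[np.pi,0,np.radians(96.1)])"
```

```text
time: 5.3
tool_pos: [0.5797, -0.0332, 0.283]
tool_rot: [3.137, -0.011, 0.108]
contact_force: [1.2, 0.1, 0.4]
opening: 0.0669
t 5.4 rows [-7.89 13.64  1.58] [ 2.00e-01 -5.00e-02 -8.99e+01] open 0.075 F [-0.1 -1.1 -0.9]
```

View pics/w3.png

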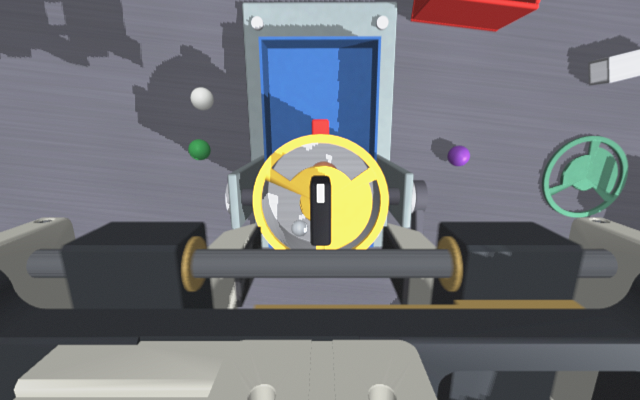

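The cap stayed aligned after release: bar tick and pointer are both at column 320. I'll go above the crank.

```bash
python3 -m creep '[[[-7.9,13.6,0,0,0,-89.9,1],[-7.9,13.6,0,0,0,-89.9,1],[-7.9,13.6,0,0,0,-89.9,1],[-7.9,13.6,0,0,0,-89.9,1],[-7.9,13.6,0,0,0,-89.9,1],[-7.9,13.6,0,0,0,-89.9,1],[-7.9,13.6,0,0,0,-89.9,1],[-7.9,13.6,0,0,0,-89.9,1]]]' ; python3 -c "
from h import *
goto([.514,-.177,.262],[np.pi,0,np.radians(96.1)])"
```

```text
time: 6.2
tool_pos: [0.5131, -0.1764, 0.276]
tool_rot: [-3.141, 0.0, 1.277]
contact_force: [-0.5, -0.7, 0.2]
opening: 0.0918
t 6.2 rows [-0.03  0.11  1.4 ] [ -0.03   0.   -22.94] open 0.0918 F [-0.5 -0.7  0.2]
```

```bash
python3 -m creep '[[[0,0.1,1.4,0,0,-22.9,1],[0,0.1,1.4,0,0,-22.9,1],[0,0.1,1.4,0,0,-22.9,1],[0,0.1,1.4,0,0,-22.9,1]]]' ; python3 -c "
from h import *
s=robot.observe();print(s['tool_pos'],s['tool_rot'],s['qpos'])
im=robot.read_camera('wrist');cv2.imwrite('pics/w4.png',im[:,:,::-1])
c=np.array([.514,-.177,.168]);u=np.array([-np.sin(.107),np.cos(.107),0])
for k in(.031,0,-.031): print(proj('wrist',c+k*u))
goto([.514,-.177,.163],[np.pi,0,np.radians(96.1)])"
```

```text
time: 6.6
tool_pos: [0.5134, -0.1764, 0.2603]
tool_rot: [-3.138, -0.002, 1.677]
contact_force: [-0.0, -0.2, 0.0]
opening: 0.092
[ 0.51336799 -0.17637574  0.26028605] [-3.13841676e+00 -1.75398609e-03  1.67741270e+00] [-4.71994612e-01  3.62556328e-01  1.43827557e+00 -2.75329948e-04
  1.34437888e+00 -5.78551472e-01]
[320.38429124 167.87607897]
[320.56470173 206.35017442]
[320.73425895 242.50971779]
t 6.65 rows [-0.07  0.07  9.76] [-0.15 -0.08 -0.18] open 0.0918 F [ 0.2 -0.8 -0.7]
```

View pics/w4.png

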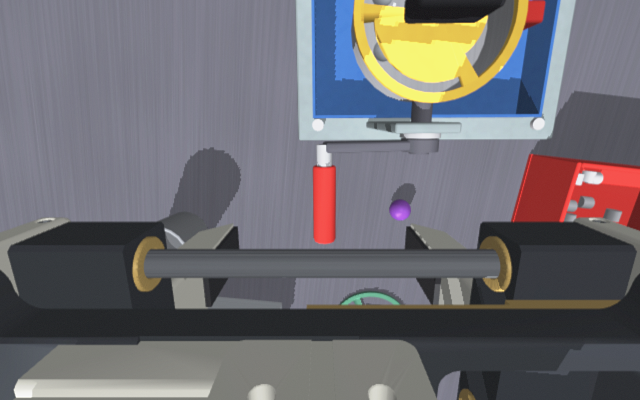

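The sleeve is at column 324 against a predicted 320.5, so it lies about 2.7 mm further along +x. I'll correct for that and descend.

```bash
python3 -m creep '[[[0,0.3,4.9,0,0,0,1],[0,0.3,9.7,0,0,0,1],[0,0.3,9.7,0,0,0,-0.5],[0,0.3,9.7,0,0,0,-1],[0,0.3,9.7,0,0,0,-1],[0,0.3,9.7,0,0,0,-1],[0,0.3,9.7,0,0,0,-1],[0,0.3,9.7,0,0,0,-1]]]' 15; python3 -m creep '[[[0,0,0,0,0,0,-1],[0,0,0,0,0,0,-1]]]'; python3 -c "
from h import *
s=robot.observe();print(s['tool_pos'],s['tool_rot'])
goto([.5165,-.177,.163],[np.pi,0,np.radians(96.1)])"
```

```text
time: 7.45
tool_pos: [0.5166, -0.1762, 0.1646]
tool_rot: [-3.141, -0.0, 1.674]
contact_force: [-0.6, 0.4, -0.2]
opening: 0.0487
time: 7.65
tool_pos: [0.5168, -0.1763, 0.165]
tool_rot: [-3.141, -0.0, 1.674]
contact_force: [0.1, -0.8, -0.4]
opening: 0.0326
[ 0.51675203 -0.17627471  0.16504762] [-3.14112809e+00 -1.43463576e-05  1.67393917e+00]
t 7.65 rows [-0.07 -0.03  0.2 ] [-0.03 -0.   -0.19] open 0.0326 F [ 0.1 -0.8 -0.4]
```

```bash
python3 -m creep '[[[0,0,0,0,0,0,-1],[0,0,0,0,0,0,-1],[0,0,0,0,0,0,-1],[0,0,0,0,0,0,-1]]]'; python3 -c "
import numpy as np
for t in np.radians(np.arange(0,160,8)):
  a=np.radians(13)+t; print(round(np.degrees(t)), (8*(np.cos(np.radians(13))-np.cos(a))).round(2), (-8*(np.sin(a)-np.sin(np.radians(13)))).round(2))"
```

```text
time: 8.05
tool_pos: [0.5151, -0.1765, 0.165]
tool_rot: [-3.137, -0.0, 1.674]
contact_force: [-6.6, -1.3, 4.4]
opening: 0.0175
0 0.0 -0.0
8 0.33 -1.07
16 0.8 -2.08
24 1.41 -3.01
32 2.14 -3.86
40 2.98 -4.59
48 3.92 -5.2
56 4.93 -5.67
64 6.0 -6.0
72 7.1 -6.17
80 8.21 -6.19
88 9.32 -6.05
96 10.4 -5.76
104 11.43 -5.33
112 12.38 -4.75
120 13.25 -4.05
128 14.01 -3.23
136 14.65 -2.32
144 15.16 -1.33
152 15.52 -0.27
```

```bash
python3 -m creep '[[[0,0.23,-0.8,0,0,0,-1],[0,0.54,-1.58,0,0,0,-1],[0,0.94,-2.32,0,0,0,-1],[0,1.41,-3.02,0,0,0,-1],[0,1.94,-3.66,0,0,0,-1],[0,2.55,-4.24,0,0,0,-1],[0,3.21,-4.75,0,0,0,-1],[0,3.92,-5.2,0,0,0,-1]]]'; python3 -c "
from h import *
s=robot.observe();d=s['tool_pos']-np.array([.5151,-.1765,.165]);c,q=np.cos(.106),np.sin(.106)
x=c*d[0]+q*d[1];print('along x',x,'lat',-q*d[0]+c*d[1],'z',d[2],'a',np.degrees(np.arctan2(.018+d[2],.078-x)))
im=robot.read_camera('top');cv2.imwrite('pics/top5.png',im[:,:,::-1])
goto([.5151+c*.078,-.1765+q*.078,.165+.062],[np.pi,0,np.radians(96)])"
```

```text
time: 8.85
tool_pos: [0.551, -0.1727, 0.2196]
tool_rot: [-3.13, -0.0, 1.674]
contact_force: [-15.7, 0.0, 13.2]
opening: 0.0176
along x 0.03607689244007363 lat -5.6978947529126404e-05 z 0.05462803809764044 a 60.00515358735796
t 8.9 rows [ 0.02  3.98 -0.68] [-0.41  0.03 -0.07] open 0.0177 F [-14.8   0.3  17.8]
```

View pics/top5.png

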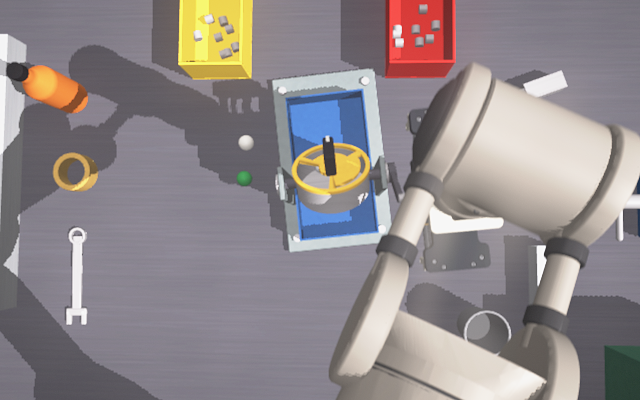

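```bash
python3 -m creep '[[[0,0.8,-0.42,0,0,0,-1],[0,1.54,-0.75,0,0,0,-1],[0,2.34,-1.0,0,0,0,-1],[0,3.17,-1.15,0,0,0,-1],[0,4.0,-1.23,0,0,0,-1],[0,4.84,-1.21,0,0,0,-1],[0,5.67,-1.11,0,0,0,-1],[0,6.48,-0.92,0,0,0,-1]]]'
cat > c.py <<'E'
from h import *
from scipy.optimize import least_squares
s=robot.observe();c,q=np.cos(.106),np.sin(.106)
d=s['tool_pos']-np.array([.5151,-.1765,.165]);x=c*d[0]+q*d[1]
print('rel start x',x.round(4),'lat',(-q*d[0]+c*d[1]).round(4),'z',d[2].round(4),'F',np.round(s['contact_force'],1),s['time'])
pts=[[0,0],[.0361,.0546],[x,d[2]]]
f=least_squares(lambda p:[np.hypot(u-p[0],v-p[1])-.08 for u,v in pts],[.078,-.018]);print('fit centre',f.x.round(4),(f.fun*1000).round(2),'a',[np.degrees(np.arctan2(v-f.x[1],f.x[0]-u)).round(1) for u,v in pts])
E
python3 c.py
```

```text
time: 9.7
tool_pos: [0.6179, -0.166, 0.2308]
tool_rot: [-3.135, 0.002, 1.674]
contact_force: [-5.0, -0.4, 2.7]
opening: 0.0173
rel start x 0.1034 lat -0.0004 z 0.0658 F [-5.  -0.4  2.7] 9.7
fit centre [ 0.0799 -0.0113] [ 0.68 -0.87  0.65] a [np.float64(8.1), np.float64(56.4), np.float64(106.9)]
```

```bash
python3 -m creep '[[[0,0.78,0.35,0,0,0,-1],[0,1.53,0.71,0,0,0,-1],[0,2.24,1.16,0,0,0,-1],[0,2.9,1.67,0,0,0,-1],[0,3.5,2.25,0,0,0,-1],[0,4.04,2.9,0,0,0,-1],[0,4.51,3.59,0,0,0,-1],[0,4.9,4.33,0,0,0,-1]]]'; python3 c.py
```

```text
time: 10.5
tool_pos: [0.6666, -0.1611, 0.1867]
tool_rot: [-3.134, 0.002, 1.674]
contact_force: [-4.8, -1.7, 4.1]
opening: 0.0172
rel start x 0.1523 lat -0.0007 z 0.0217 F [-4.8 -1.7  4.1] 10.5
fit centre [ 0.0795 -0.0123] [ 0.43 -0.24  0.33] a [np.float64(8.8), np.float64(57.0), np.float64(155.0)]
```

```bash
python3 -m creep '[[[0,0.25,0.6,0,0,0,-1],[0,0.4,1.1,0,0,0,-1],[0,0.45,1.4,0,0,0,-1],[0,0.45,1.6,0,0,0,-1],[0,0.45,1.6,0,0,0,-1],[0,0.45,1.6,0,0,0,-1]]]'; python3 c.py; python3 -c "
from h import *
for n in('top','scene'):
  im=robot.read_camera(n);cv2.imwrite(f'pics/{n}6.png',im[:,:,::-1])"
```

```text
time: 11.1
tool_pos: [0.6704, -0.161, 0.1729]
tool_rot: [-3.134, 0.003, 1.674]
contact_force: [-12.3, -0.4, 16.7]
opening: 0.0176
rel start x 0.1561 lat -0.001 z 0.0079 F [-12.3  -0.4  16.7] 11.1
fit centre [ 0.0789 -0.013 ] [-0.04  0.02 -0.03] a [np.float64(9.4), np.float64(57.7), np.float64(164.8)]
```

View pics/scene6.png

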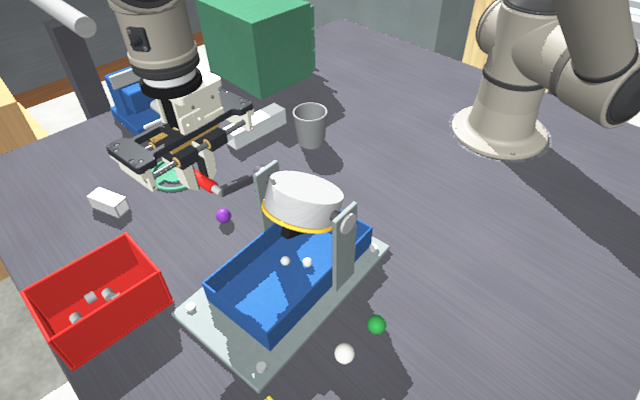

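View pics/top6.png

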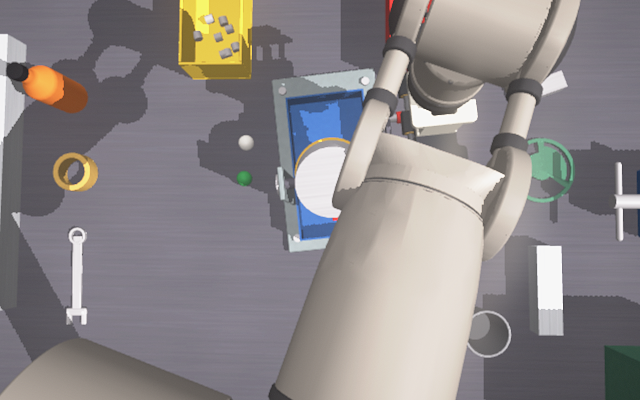

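Both small balls lie in the tray at (285,261) and (307,262) in the scene picture. The drum stopped at about 155° with roughly 19 N of tangential resistance, so it's on its stop. I'll release and retreat.

```bash
python3 -m creep '[[[0,0,0,0,0,0,1],[0,0,0,0,0,0,1],[0,0,0,0,0,0,1],[0,0,0,0,0,0,1],[0,0,0,0,0,0,1],[0,0,0,0,0,0,1],[0,0,-3,0,0,0,1],[0,0,-7,0,0,0,1]]]'; python3 -m creep '[[[0,0,-5,0,0,0,1],[-5,0,-5,0,0,0,1],[-10,0,-6,0,0,0,1],[-14,-4,-6,0,0,0,1],[-16,-8,-6,0,0,0,1],[-18,-12,-6,0,0,0,1],[-18,-12,-6,0,0,0,1],[-18,-12,-6,0,0,0,1]]]';python3 -c "
from h import *
for n in('top','scene'):
  im=robot.read_camera(n);cv2.imwrite(f'pics/{n}7.png',im[:,:,::-1])
  for l in('crank_grip','small_a_center','big_center','drum'):
   for d in robot.look_for(n,l)[:3]:
    p=robot.camera_params(n);print(n,l,round(d['score'],2),(np.array(p['R']).T@(np.array(d['centre'])-p['t'])).round(3))
print(robot.observe()['contact_force'])
a=cv2.imread('pics/scene7.png')[110:350,160:400];cv2.imwrite('pics/s7z.png',cv2.resize(a,None,fx=2.5,fy=2.5,interpolation=cv2.INTER_CUBIC))"
```

```text
time: 12.0
tool_pos: [0.6699, -0.1604, 0.241]
tool_rot: [-3.129, 0.0, 1.674]
contact_force: [0.8, -0.0, 0.3]
opening: 0.0769
time: 12.8
tool_pos: [0.5694, -0.3524, 0.3031]
tool_rot: [-3.13, 0.0, 1.672]
contact_force: [0.8, 0.1, -0.0]
opening: 0.0916
top crank_grip 0.57 [ 0.582 -0.04   0.164]
top big_center 0.74 [ 0.62  -0.219  0.025]
top big_center 0.74 [0.649 0.129 0.024]
top big_center 0.74 [0.591 0.128 0.025]
top drum 0.8 [ 0.582 -0.042  0.173]
scene crank_grip 0.84 [ 0.604 -0.026  0.169]
scene big_center 0.85 [0.596 0.132 0.021]
scene big_center 0.6 [0.663 0.13  0.024]
scene big_center 0.56 [ 0.619 -0.213  0.021]
scene drum 0.93 [ 0.606 -0.026  0.166]
[-0.01009751 -0.44368411  0.6805727 ]
```

View pics/s7z.png

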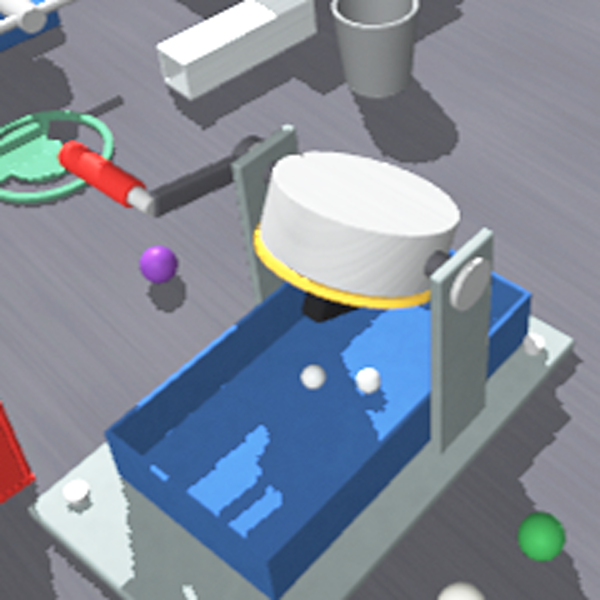

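View pics/top7.png

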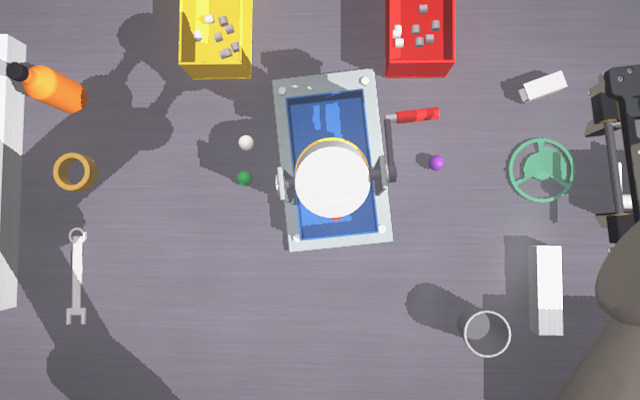

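```bash
python3 -c "
from h import *
a=tri((397.5,117),(214.5,185));b=tri((439,113.5),(187,171));m=(a+b)/2;print(a,b)
c,q=np.cos(.107),np.sin(.107)
for o in([.577,-.034],[.579,-.034]):
  d=m[:2]-o;print('sifter x',c*d[0]+q*d[1],'y',-q*d[0]+c*d[1],'z',m[2])
print(robot.observe()['time'],robot.observe()['contact_force'])
"
```

```text
[ 0.66503318 -0.12907781  0.17148038] [ 0.67256217 -0.19125926  0.16584733]
sifter x 0.07779838969050842 y -0.13525059172585865 z 0.16866385300762482
sifter x 0.07580982777137618 y -0.13503699983983042 z 0.16866385300762482
13.3 [-0.01009751 -0.44368411  0.6805727 ]
```

The crank sleeve measures x = +78 mm, z = 169 mm in the sifter's frame, and the stop is at (78, 168), so the drum is at its stop.

```bash
python3 -c "
from cell import robot
print(robot.hand_in())"
```

```text
the job is handed in; nothing more can be done
None
```

I turned the cap about 37° clockwise so the 20 mm slot faced the red pointer. I then swung the crank over to its stop, let go and backed the arm away. The job was handed in at about 13.3 s of the 48 s allowed.

- **Slot:** After I released the cap, the wrist picture showed the bar's tick and the pointer in the same pixel column (320).
- **Drum:** The arm's path put the tip angle at about 155° (the stop is at 154°), and the crank pushed back with roughly 19 N there. After release, the sleeve measured x = 78 mm and z = 169 mm in the sifter's frame; the stop position is 78 and 168.
- **Balls:** Both small balls showed at rest in the blue tray in two pictures, before and after I let go. The big ball was not in the tray or outside the sifter in any picture, so I take it to be still in the drum; the closed drum hides it.
- **Checks that disagreed:**
  - The network reported no small ball in the last pictures, so the balls in the tray rest on my own reading of them.
  - For the big ball it reported only the loose look-alikes (purple, white, green) on the bench.
  - For the crank it reported the drum, so I measured the sleeve from pixels.
- **Forces:** Early in the swing the wrist force reached about 23 N because I was following a slightly tight circle. I corrected that, and it stayed well under the limit in every reading.

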